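# Bolt the vial rack into the autosampler dock

### The arm

A 6-joint arm with a two-finger parallel gripper is mounted at the origin on the work surface. World frame = base frame: x ahead of the robot, y to its left, z up, the work surface at z = 0. Lengths are in m, angles in rad, forces in N, time in s.
With the tool pointing down it reaches from about 0.25 to 0.775 m from the base axis. Payload 4 kg.
Tool frame: the origin (TCP) lies midway between the tips of the shut fingers; the grasp point (between the pads) lies 19 mm behind it; z points along the fingers, x is the direction in which the jaws open and shut, and the axes are right-handed (so a half turn about z gives the same grasp; the last joint's range is limited). The gripper opens to 94 mm and grips with 3 to 60 N. Pads are 16 mm wide; open, the fingers measure 119 mm over their backs; the gripper's body (75 mm by 177 mm) begins 78 mm behind the grasp point.
Start: joints at [1.083, 0.087, 1.371, -0, 1.684, -0.103], TCP at [0.206, 0.51, 0.206] pointing down, gripper open.
Joint ranges: [-3.1, 3.1], [-0.76, 2.03], [0.27, 2.55], [-1.08, 4.22], [0.17, 2.65], [-2.57, 2.57]. Speed limits (rad/s): [2.79, 2.79, 3.14, 3.14, 3.14, 3.14].

### API

Orientations are given as [roll, pitch, yaw] about the fixed x, y, z axes, in that order (R = Rz(yaw) Ry(pitch) Rx(roll)).
In Python, from bench import * gives the robot as it stands.
- The arm moves only by the tool send_rows, never from a script. Its argument "rows" is one flat list of numbers, 7 for each row, row after row: the shift along the world's x, y, z in mm, then the turn, a rotation vector about the world's x, y, z in degrees, then the opening, from 0 (shut) to 1 (fully open). A call has exactly 8 rows; each row shifts and turns the commanded pose from where the row before left it; what a row does not reach is not made up. A row lasts 1/8 s, in which the tool goes at most 62.5 mm and 10.7 degrees, less where a joint would pass 70% of its speed; a pose out of reach is approached as far as the arm can. A call is refused whole if a number of a shift passes 62.5 or a number of a turn 10.7, either way. A call with a gripper value outside its range is refused whole. The fingers move at their own pace and stop on an object; the grip force is fixed at half the most. Time passes only in rows, so rows that do not move let the fingers close, or fill a call up. It gives the time, the measured TCP pose, the force and the opening at its end, in the units of the state.
- get_obs(): the state, without advancing time (a new reading comes with each control period).
- snapshot(name): name is "scene" or "top"; returns a dict with "color" (480x640x3 uint8, red, green, blue), "intrinsics" (3x3 intrinsics, pixels), "rvec" (rotation vector, rad) and "tvec" (3), from world to camera coordinates, as OpenCV has them. Camera axes: x right, y down, z forward; pixel columns grow to the right and rows downward; lengths in m; the calibration is good to about 2 mm. A picture is of the moment at which its call begins. There is no depth.
- close_job(): hands the job in, once; it reports no verdict.
The state is a dict: "time": time; "joint_positions": joint angles; "qvel": joint speeds; "joint_torque": joint torques, N m; "tool_pos": TCP position; "ee_rot": TCP orientation; "wrist_force": force on the tool from outside, world axes, zero at the start; "wrist_torque": the same for the moment, N m; "width": finger opening in m.
Only numpy, scipy, OpenCV 4.12 (cv2) and the standard library are available. Lean on these libraries where they do the work, as an engineer would, in place of code of your own. Each camera call takes 0.05 s, during which the arm holds its last target.

### The job

Lock the orange vial rack into its dock: press the yellow spring catch well down with one fingertip and, keeping it down for the whole stroke, push the bolt's black post with the other fingertip until the bolt is fully home over the rack's ledge. Then let go, so that the catch springs up again behind the bolt. Grasp nothing, and leave the rack, the vials and everything else on the bench where they are.

Things in the scene. Friction and masses are not known exactly. Their poses are not given: they have to be found in the camera images.
- dock: Fixed aluminium dock plate, 6 mm thick. Origin: bench level, under the bolt mechanism; +x: the way the bolt slides shut, to the rack; z up. Plate x -90 to 200, y +-60 mm; vial shelf at y 60 to 130, x -60 to 50. Lanes along x: catch at y = -28, bolt at y = +28 mm. Catch end blocks (x -78 and 38, 8 thick) 34 mm high; bolt bridge (x 40 to 54, y 12 to 44) 42 mm; other fixed parts under 33 mm.
- catch (a joint): Yellow spring catch: 0 = up (blocking), 0.012 m = fully down (hard stop). Moves straight down; 2 N starts it, 5 N holds it at 9 mm, 6 N fully down; the spring lifts it when let go. Its nose blocks the bolt's brass lug until it is pressed over 6 mm; 8 to 12 mm is well down. It can rise fully only within 2 mm of either end of the bolt's stroke; let go in mid-stroke, it rises to 6 mm, under the lug.
- catch_top (a point): Centre of the top face of the yellow ribbed catch paddle, 100 mm long (dock x = -70 to +30 mm) and 26 mm wide (dock y); 50 mm above the bench when up, 38 mm fully down. The axes are the dock's. A fingertip may slide along it while pressing.
- bolt (a joint): Steel slide bolt: 0 = open, 0.036 m = fully shut (hard stop), moving along the dock's +x. Friction about 2 N, no spring. At the start it is within 1.5 mm of 0.
- post_back (a point): Centre of the face to push (facing dock -x) of the bolt's upright black, red-topped post: 60 mm above the bench, at dock x = -20 mm + bolt value, y = 28 mm. Post 12 mm (x) by 26 mm (y), solid to 75 mm above the bench. Behind it, where a fingertip goes, the steel bar's top is 32 mm above the bench: a tip 38 mm high or more runs free over it. Axes as the dock's.
- bolt_tip (a point): Tip of the bolt's steel tongue, 26 mm above the bench; shut, it lies about 23 mm over the orange rack's low ledge, 5 mm above it.
- rack: Loose orange vial rack, 130 x 90 mm, in the dock's nest. Origin: centre of its underside. Its low ledge (9 mm high) is at its -x end; the block behind is 30 mm high, and vial caps rise to 47 mm (53 mm above the bench). To be left where it is.
- vial_a: Loose amber vial with blue cap, 22 mm across, 46 mm tall, standing on the dock's parking shelf beside the bolt; origin: centre of its underside. Leave alone.
- vial_b: Loose amber vial with white cap, 22 mm across, 46 mm tall, on the parking shelf; origin: centre of its underside. Leave alone.
- reagent: Loose amber bottle with blue cap, 64 mm across, 130 mm tall; origin: centre of its underside. Leave alone.
- tipbox: Loose blue box of white pipette tips, 120 x 85 x 57 mm; origin: centre of its underside. Leave alone.
- beaker: Loose glass beaker, 70 mm across, 85 mm tall; origin: centre of its underside. Leave alone.
- jar: Loose glass jar with white cap, 60 mm across, 70 mm tall; origin: centre of its underside. Leave alone.
Things that resemble listed ones, but are neither listed nor needed, are in the scene too. There is more than one size of the rack; the one meant has the size given above.

How it is judged:
By the outcome, as a careful person would: the job done as asked, in the order asked, and still so for the second after the job is handed in, with the robot touching nothing.
It also fails if it takes over 51 s, if anything falls off the work surface, if the arm or the gripper's body presses on something with over 40 N, if the wrist force passes 120 N, or if a joint passes its speed limit or range.

## Working session

There is one attempt and no reset: what is moved stays moved. The work goes in short steps, Python scripts to look and compute and a tool call to move; the robot and the scene stay as the last step left them, time stands still between calls to the robot, and variables do not carry over. Pictures are saved under pics/ and viewed, and the job is handed in when it is done.

Besides the shell and the picture viewer there is one more tool, called after "Call:" as a command line: name --argument value ..., lists and objects as JSON in quotes. send_rows: Moves the arm, as the interface text tells. Its arguments: {"type":"object","properties":{"rows":{"type":"array","items":{"type":"number"}}},"required":["rows"]}

```bash
mkdir -p pics; cat > h.py <<'E'
from bench import *
import numpy as np, cv2
def cam(s):
    R,_=cv2.Rodrigues(np.array(s["rvec"],float)); return np.array(s["intrinsics"]),R,np.array(s["tvec"],float).reshape(3)
def ray(s,u,v,z):
    K,R,t=cam(s); d=R.T@np.linalg.inv(K)@np.array([u,v,1.]); c=-R.T@t
    return c+d*(z-c[2])/d[2]
def proj(s,p):
    K,R,t=cam(s); q=K@(R@np.array(p,float)+t); return q[:2]/q[2]
E
python3 - <<'E'
from h import *
import pickle
o=get_obs(); print({k:np.round(v,4) for k,v in o.items()})
for n in("scene","top"):
    s=snapshot(n); pickle.dump(s,open(n+".pkl","wb")); cv2.imwrite(f"pics/{n}0.png",s["color"][:,:,::-1]); K,R,t=cam(s); print(n,K[0,0],-R.T@t)
E
```

```text
{'time': np.float64(0.0), 'joint_positions': array([ 1.0829,  0.0879,  1.3722, -0.    ,  1.6836, -0.1031]), 'qvel': array([-0.0007,  0.0015, -0.0004,  0.002 ,  0.0001,  0.0004]), 'joint_torque': array([-2.00000e-04, -3.40177e+01, -3.02425e+01,  7.19000e-02,
        3.29000e-02, -2.00000e-04]), 'tool_pos': array([0.2062, 0.5093, 0.2043]), 'ee_rot': array([-3.1414e+00,  2.2000e-03,  1.1860e+00]), 'wrist_force': array([0.044 , 0.9502, 0.2036]), 'wrist_torque': array([0.0206, 0.0331, 0.0597]), 'width': np.float64(0.0939)}
scene 481.6494585647136 [ 1.2899454  -0.42513992  0.60970025]
top 517.8413899401287 [ 0.5203791 -0.0116929  1.1398991]
```

View pics/scene0.png

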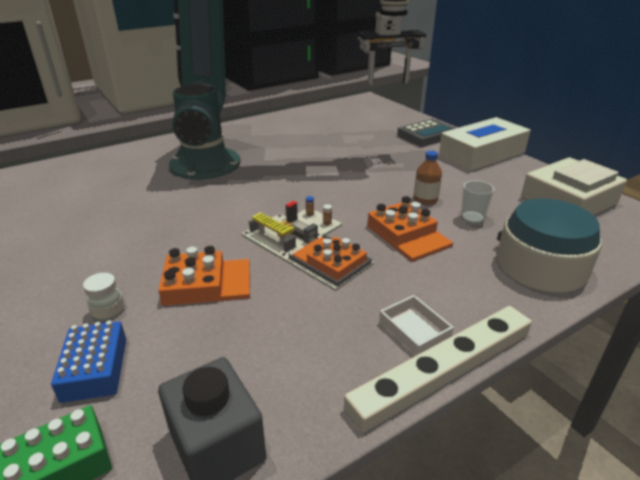

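View pics/top0.png

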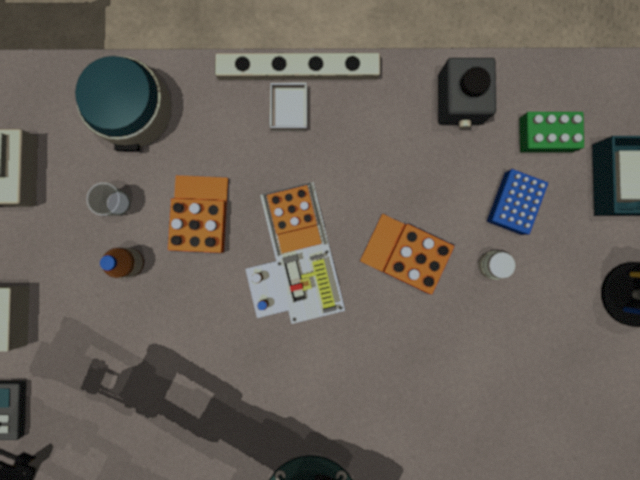

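The top view shows three orange racks, at (198,215), (292,218) and (408,255). The middle one sits in the white dock plate, with the yellow catch at (326,285) and the red-topped post at (297,286), so it fits the description. I'll enlarge that area to confirm.

```bash
python3 - <<'E'
import pickle,cv2
from h import *
s=pickle.load(open("top.pkl","rb"))
c=s["color"][175:330,235:355,::-1]; cv2.imwrite("pics/c_top.png",cv2.resize(c,None,fx=3.85,fy=3.85,interpolation=cv2.INTER_CUBIC))
q=pickle.load(open("scene.pkl","rb"))
c=q["color"][180:295,230:380,::-1]; cv2.imwrite("pics/c_scene.png",cv2.resize(c,None,fx=5,fy=5,interpolation=cv2.INTER_CUBIC))
hsv=cv2.cvtColor(s["color"],cv2.COLOR_RGB2HSV)
for n,lo,hi in(("yel",(22,120,90),(34,255,255)),("red",(0,150,80),(5,255,255))):
    m=cv2.inRange(hsv,lo,hi); m[:175]=0;m[330:]=0;m[:,:235]=0;m[:,355:]=0
    cs,_=cv2.findContours(m,0,2)
    for k in cs:
        if cv2.contourArea(k)>10: print(n,cv2.contourArea(k),cv2.minAreaRect(k))
E
```

```text
yel 551.0 ((315.73529052734375, 285.4411926269531), (47.77951431274414, 26.436382293701172), 75.96376037597656)
red 37.5 ((296.04052734375, 286.7432556152344), (5.096368789672852, 10.685934066772461), 80.53767395019531)
```

View pics/c_top.png

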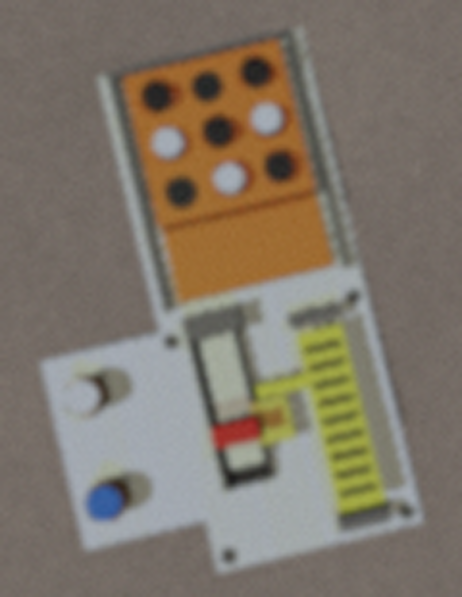

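View pics/c_scene.png

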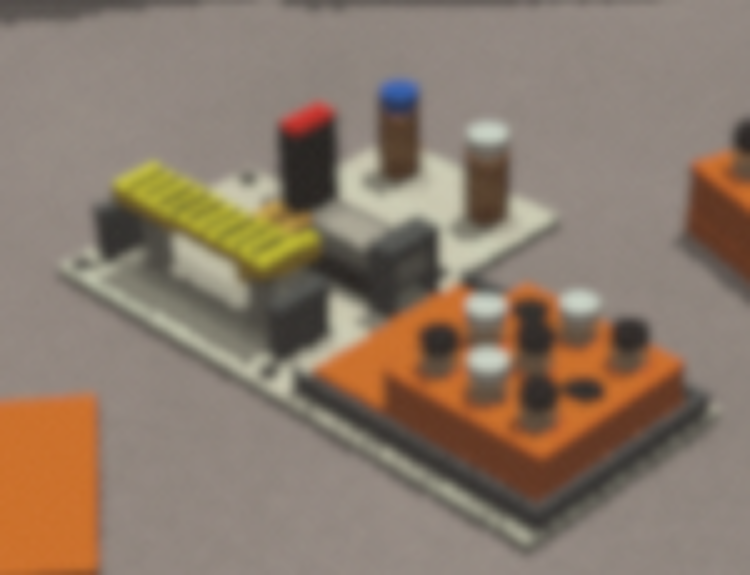

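```bash
cat > fit.py <<'E'
from h import *
import pickle
from scipy.optimize import least_squares
s=pickle.load(open("top.pkl","rb")); q=pickle.load(open("scene.pkl","rb"))
T=[(-90,60,6,218,573),(-90,-60,6,423,522),(200,-60,6,300,28),(200,60,6,98,77),(-60,130,6,85,550),(50,130,6,40,362),
(30,-15,50,299,333),(30,-41,50,341,325),(-70,-41,50,386,500),(-70,-15,50,342,511)]
S=[(-90,-60,6,58,263),(200,-60,6,530,552),(200,60,6,718,408),(30,-41,50,262,275),(-70,-41,50,113,185),(-70,-15,50,152,162),(30,-15,50,320,238)]
def P(p,x,y,z):
    c,n=np.cos(p[2]),np.sin(p[2]); return [p[0]+(c*x-n*y)/1e3,p[1]+(n*x+c*y)/1e3,z/1e3]
def pt(p): return np.array([proj(s,P(p,*r[:3]))-[(r[3]+.5)/3.85-.5+235,(r[4]+.5)/3.85-.5+175] for r in T])
def ps(p): return np.array([proj(q,P(p,*r[:3]))-[(r[3]+.5)/5-.5+230,(r[4]+.5)/5-.5+180] for r in S])
for f in(lambda p:pt(p).ravel(),lambda p:ps(p).ravel(),lambda p:np.r_[pt(p).ravel(),ps(p).ravel()]):
    r=least_squares(f,[.5,.05,.3],loss="soft_l1"); print(np.round(r.x,4),np.degrees(r.x[2]))
p=r.x
print(np.round(pt(p),1).tolist(),np.round(ps(p),1).tolist())
print("catch_top",P(p,-20,-28,50),"post",P(p,-20,28,60))
# red top
u,v=296.04,286.74; w=ray(s,u,v,.075)
d=w[:2]-p[:2];c,n=np.cos(p[2]),np.sin(p[2]);print("red dock",c*d[0]+n*d[1],-n*d[0]+c*d[1])
print("Rdock",c,n)
E
python3 fit.py
```

```text
[0.4862 0.0052 0.2462] 14.105056521358483
[0.4858 0.005  0.2431] 13.93020343531909
[0.4861 0.0051 0.245 ] 14.03698168840203
[[0.1, -0.0], [0.5, -0.1], [0.4, -0.3], [0.0, -0.0], [0.2, 0.2], [0.1, -0.2], [-0.8, 0.3], [0.3, -0.6], [0.1, 0.5], [-0.5, 0.6]] [[0.3, 0.8], [0.2, -1.5], [0.6, 0.6], [0.3, -1.5], [-0.3, -0.1], [0.7, 0.2], [-2.5, 1.1]]
catch_top [np.float64(0.4734394217425711), np.float64(-0.02690004730035157), 0.05] post [np.float64(0.4598567267594386), np.float64(0.027427757707721302), 0.06]
red dock -0.012625175354003738 0.02785855022513767
Rdock 0.9701393751441585 0.2425481246987939
```

The fit puts the dock at about (0.486, 0.005) with yaw 14.0°. The crops confirm it is the dock with the yellow catch, the red-topped post and the 130x90 rack. I'll use both tips level at z≈40 mm, jaws along dock y with the tip centres 56 mm apart. The catch tip then sits 10 mm down and the post tip clears the bar.

First I'll move over the start point.

Call:
send_rows --rows '[15.4,-32,0,0,0,2.26,0.463,15.4,-32,0,0,0,2.26,0.463,15.4,-32,0,0,0,2.26,0.463,15.4,-32,0,0,0,2.26,0.463,15.4,-32,0,0,0,2.26,0.463,15.4,-32,0,0,0,2.26,0.463,15.4,-32,0,0,0,2.26,0.463,15.4,-32,0,0,0,2.26,0.463]'

```text
time: 1.1
tool_pos: [0.3297, 0.2526, 0.205]
ee_rot: [-3.141, 0.0, 1.503]
wrist_force: [0.5, -0.2, -0.4]
width: 0.0435
```

Call:
send_rows --rows '[15.4,-32,0,0,0,2.26,0.463,15.4,-32,0,0,0,2.26,0.463,15.4,-32,0,0,0,2.26,0.463,15.4,-32,0,0,0,2.26,0.463,15.4,-32,0,0,0,2.26,0.463,15.4,-32,0,0,0,2.26,0.463,15.4,-32,0,0,0,2.26,0.463,15.4,-32,0,0,0,2.26,0.463]'

```text
time: 2.1
tool_pos: [0.453, -0.0033, 0.205]
ee_rot: [-3.141, -0.001, 1.818]
wrist_force: [0.0, -0.5, -0.0]
width: 0.0438
```

```bash
cat > st.py <<'E'
from h import *
o=get_obs();c,n=np.cos(.245),np.sin(.245);d=(o["tool_pos"][:2]-[.4861,.0051])*1e3
f=o["wrist_force"]
print("t",round(float(o["time"]),2),"pos",np.round(o["tool_pos"]*1e3,1),"rpy",np.round(np.degrees(o["ee_rot"]),2),"dock xy",round(c*d[0]+n*d[1],1),round(-n*d[0]+c*d[1],1),"F",np.round(f,1),"Fdock",round(c*f[0]+n*f[1],1),"M",np.round(o["wrist_torque"],2),"w",round(float(o["width"])*1e3,1))
E
python3 st.py
```

```text
t 2.1 pos [453.   -3.3 205. ] rpy [-1.7996e+02 -3.0000e-02  1.0418e+02] dock xy -34.2 -0.1 F [ 0.  -0.5 -0. ] Fdock -0.1 M [ 0.05  0.02 -0.  ] w 43.8
```

Call:
send_rows --rows '[0,0,-22,0,0,0,0.463,0,0,-22,0,0,0,0.463,0,0,-22,0,0,0,0.463,0,0,-22,0,0,0,0.463,0,0,-22,0,0,0,0.463,0,0,-16,0,0,0,0.463,0,0,-10,0,0,0,0.463,0,0,-8,0,0,0,0.463]'

```text
time: 3.1
tool_pos: [0.4531, -0.0022, 0.0613]
ee_rot: [3.141, 0.0, 1.817]
wrist_force: [0.6, -0.6, 0.8]
width: 0.0438
```

```bash
cat > look.py <<'E'
from h import *
import sys
k=sys.argv[1]
s=snapshot("top"); q=snapshot("scene")
a=cv2.resize(s["color"][175:330,235:355,::-1],None,fx=3.8,fy=3.8,interpolation=cv2.INTER_CUBIC)[:500]
b=cv2.resize(q["color"][170:295,230:380,::-1],None,fx=5,fy=5,interpolation=cv2.INTER_CUBIC)
cv2.imwrite(f"pics/t{k}.png",a);cv2.imwrite(f"pics/s{k}.png",b)
E
python3 st.py; python3 look.py 1
```

```text
t 3.1 pos [453.1  -2.2  61.3] rpy [179.98   0.   104.11] dock xy -33.8 0.9 F [ 0.6 -0.6  0.8] Fdock 0.5 M [0.06 0.02 0.01] w 43.8
```

View pics/s1.png

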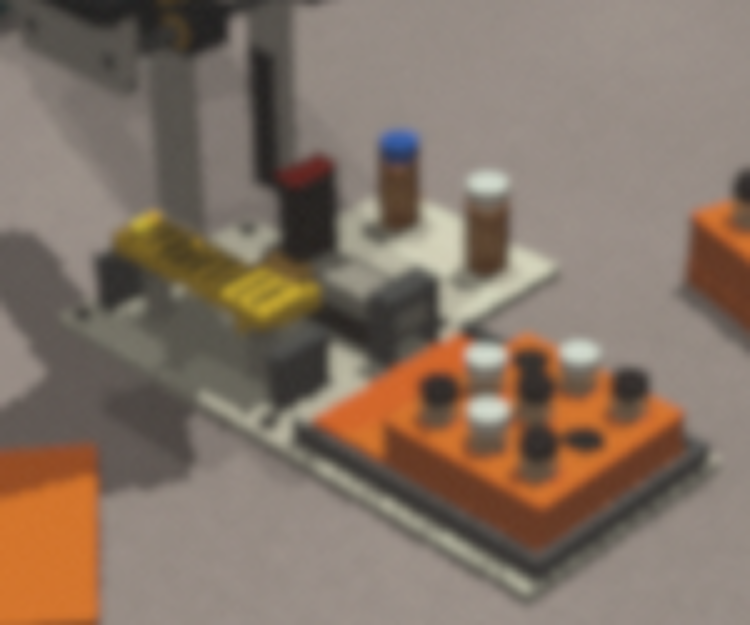

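```bash
python3 - <<'E'
from h import *
q=snapshot("scene"); b=q["color"][170:295,230:380,::-1]
b=cv2.resize(b,None,fx=5,fy=5,interpolation=cv2.INTER_CUBIC)
p=(.4861,.0051,.245);c,n=np.cos(p[2]),np.sin(p[2])
def pp(x,y,z):
    u=proj(q,[p[0]+(c*x-n*y)/1e3,p[1]+(n*x+c*y)/1e3,z/1e3]); return tuple(int(v) for v in ((u-[230,170]+.5)*5-.5))
for z,col in((61,(0,0,255)),(50,(255,0,0))):
  for yc in(-27,29):
    if z==50 and yc>0: continue
    pts=np.array([pp(-34+a,yc+d,z) for a,d in((-8,-6),(8,-6),(8,6),(-8,6))]); print(z,yc,pts.tolist()); cv2.polylines(b,[pts],True,col,1)
cv2.imwrite("pics/chk.png",b)
E
```

```text
61 -27 [[164, 229], [188, 241], [209, 231], [184, 218]]
61 29 [[257, 182], [281, 194], [300, 185], [276, 173]]
50 -27 [[166, 250], [190, 263], [210, 252], [186, 239]]
```

View pics/chk.png

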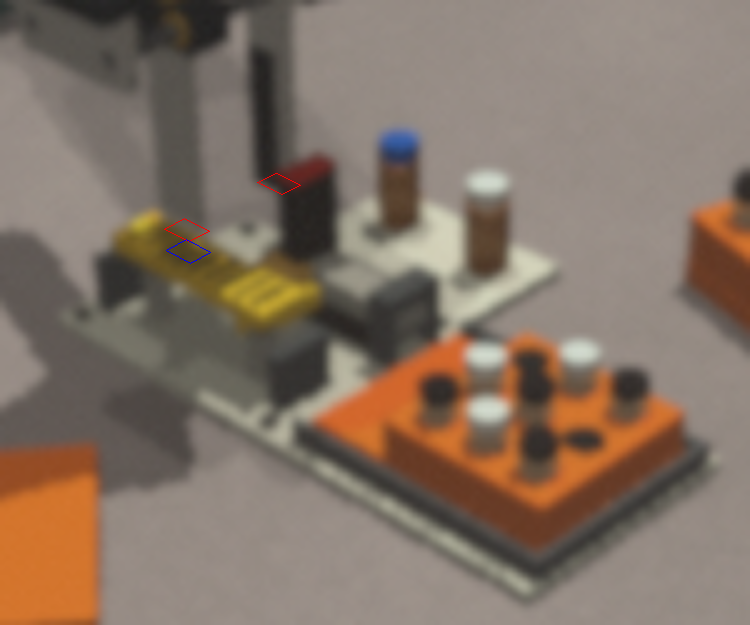

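View pics/t1.png

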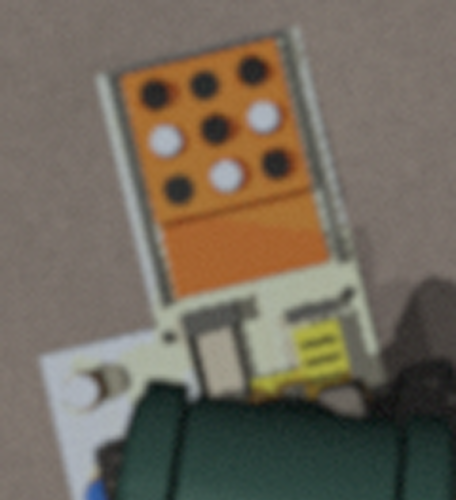

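The scene view shows the catch finger just above the paddle near (180,225), and the other finger behind the post near (275,180). Both are close to where they should be, so I'll press down gently.

Call:
send_rows --rows '[0.2,-0.9,-4,0,0,0,0.463,0,0,-4,0,0,0,0.463,0,0,-3,0,0,0,0.463,0,0,-2,0,0,0,0.463,0,0,-2,0,0,0,0.463,0,0,0,0,0,0,0.463,0,0,0,0,0,0,0.463,0,0,0,0,0,0,0.463]'

```text
time: 4.25
tool_pos: [0.4531, -0.0032, 0.0467]
ee_rot: [3.141, 0.0, 1.817]
wrist_force: [-0.5, -0.5, 2.0]
width: 0.0435
```

```bash
python3 st.py
```

```text
t 4.25 pos [453.1  -3.2  46.7] rpy [1.7999e+02 1.0000e-02 1.0411e+02] dock xy -34.0 -0.0 F [-0.5 -0.5  2. ] Fdock -0.7 M [-0.05  0.18 -0.03] w 43.5
```

Call:
send_rows --rows '[0,0,-2,0,0,0,0.463,0,0,-2,0,0,0,0.463,0,0,-2,0,0,0,0.463,0,0,-0.8,0,0,0,0.463,0,0,0,0,0,0,0.463,0,0,0,0,0,0,0.463,0,0,0,0,0,0,0.463,0,0,0,0,0,0,0.463]'

```text
time: 5.25
tool_pos: [0.4531, -0.0032, 0.0398]
ee_rot: [3.141, 0.0, 1.817]
wrist_force: [-2.8, 0.7, 5.2]
width: 0.0434
```

```bash
python3 st.py; python3 look.py 2
```

```text
t 5.25 pos [453.1  -3.2  39.8] rpy [179.99   0.   104.11] dock xy -34.0 -0.0 F [-2.8  0.7  5.2] Fdock -2.5 M [-0.13  0.3  -0.04] w 43.4
```

View pics/s2.png

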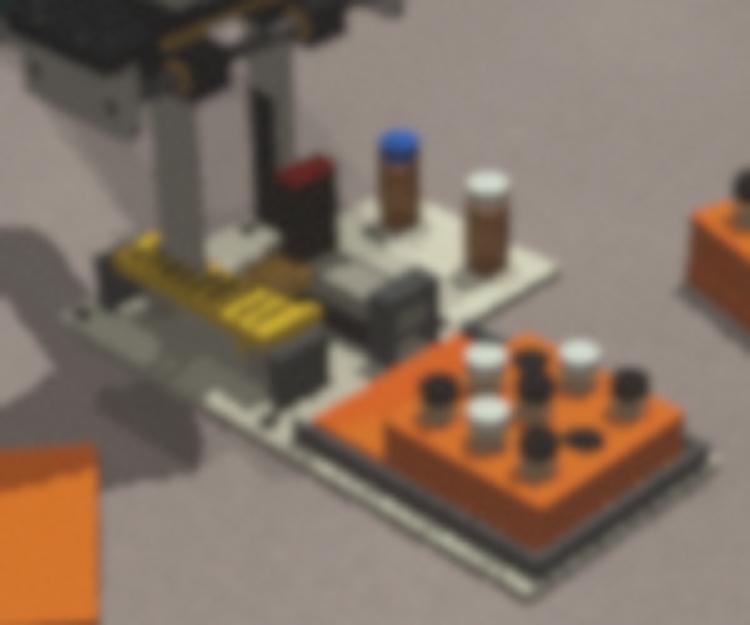

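The catch is down about 10 mm at 5.2 N and the post finger is clear, so I'll push along dock +x.

Call:
send_rows --rows '[1.94,0.49,0,0,0,0,0.463,1.94,0.49,0,0,0,0,0.463,1.94,0.49,0,0,0,0,0.463,1.94,0.49,0,0,0,0,0.463,1.94,0.49,0,0,0,0,0.463,1.94,0.49,0,0,0,0,0.463,1.94,0.49,0,0,0,0,0.463,0,0,0,0,0,0,0.463]'

```text
time: 6.35
tool_pos: [0.4652, -0.0, 0.0393]
ee_rot: [-3.138, -0.0, 1.817]
wrist_force: [-4.7, -1.3, 6.0]
width: 0.0436
```

```bash
python3 st.py
```

```text
t 6.35 pos [465.2  -0.   39.3] rpy [-1.7979e+02 -1.0000e-02  1.0412e+02] dock xy -21.5 0.1 F [-4.7 -1.3  6. ] Fdock -4.9 M [-0.29  0.9  -0.06] w 43.6
```

Call:
send_rows --rows '[2.43,0.61,0.4,0,0,0,0.463,2.43,0.61,0,0,0,0,0.463,2.43,0.61,0,0,0,0,0.463,2.43,0.61,0,0,0,0,0.463,2.43,0.61,0,0,0,0,0.463,2.43,0.61,0,0,0,0,0.463,2.43,0.61,0,0,0,0,0.463,2.43,0.61,0,0,0,0,0.463]'

```text
time: 7.35
tool_pos: [0.4841, 0.0047, 0.0393]
ee_rot: [-3.137, -0.0, 1.817]
wrist_force: [-5.8, -2.9, 6.4]
width: 0.0432
```

```bash
python3 st.py; python3 look.py 3
```

```text
t 7.35 pos [484.1   4.7  39.3] rpy [-1.7971e+02 -1.0000e-02  1.0411e+02] dock xy -2.0 0.1 F [-5.8 -2.9  6.4] Fdock -6.3 M [-0.34  0.92 -0.04] w 43.2
```

View pics/s3.png

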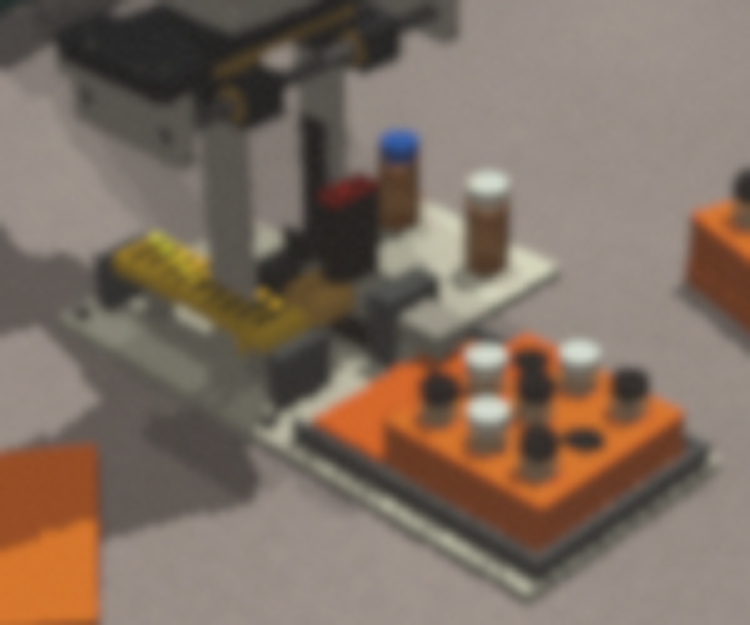

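The post has moved toward the rack, its red top now at (348,190), and the catch is still down. I'll push on toward the hard stop.

Call:
send_rows --rows '[1.94,0.49,0.2,0,0,0,0.463,1.94,0.49,0,0,0,0,0.463,1.94,0.49,0,0,0,0,0.463,0.97,0.24,0,0,0,0,0.463,0.97,0.24,0,0,0,0,0.463,0.97,0.24,0,0,0,0,0.463,0,0,0,0,0,0,0.463,0,0,0,0,0,0,0.463]'

```text
time: 8.45
tool_pos: [0.4928, 0.0068, 0.0393]
ee_rot: [-3.137, -0.0, 1.817]
wrist_force: [-4.9, -2.5, 4.0]
width: 0.0435
```

```bash
python3 st.py
```

```text
t 8.45 pos [492.8   6.8  39.3] rpy [-1.7972e+02 -1.0000e-02  1.0411e+02] dock xy 7.0 0.1 F [-4.9 -2.5  4. ] Fdock -5.4 M [-0.46  0.83 -0.06] w 43.5
```

Call:
send_rows --rows '[0.49,0.12,0,0,0,0,0.463,0.49,0.12,0,0,0,0,0.463,0.49,0.12,0,0,0,0,0.463,0.49,0.12,0,0,0,0,0.463,0.49,0.12,0,0,0,0,0.463,0.49,0.12,0,0,0,0,0.463,0,0,0,0,0,0,0.463,0,0,0,0,0,0,0.463]'

```text
time: 9.45
tool_pos: [0.4929, 0.0069, 0.0393]
ee_rot: [-3.13, -0.0, 1.818]
wrist_force: [-13.2, -3.7, 10.4]
width: 0.0434
```

```bash
python3 st.py
```

```text
t 9.45 pos [492.9   6.9  39.3] rpy [-1.7933e+02 -3.0000e-02  1.0415e+02] dock xy 7.0 0.1 F [-13.2  -3.7  10.4] Fdock -13.7 M [-0.64  2.18  0.22] w 43.4
```

```bash
python3 look.py 4; python3 - <<'E'
from h import *
import pickle
q0=pickle.load(open("scene.pkl","rb")); q=snapshot("scene")
p=(.4861,.0051,.245);c,n=np.cos(p[2]),np.sin(p[2])
for s in(q0,q):
    hsv=cv2.cvtColor(s["color"],cv2.COLOR_RGB2HSV); m=cv2.inRange(hsv,(0,150,50),(4,255,255))|cv2.inRange(hsv,(174,150,50),(180,255,255))
    m[:170]=0;m[240:]=0;m[:,:270]=0;m[:,330:]=0
    M=cv2.moments(m,True); u,v=M["m10"]/M["m00"],M["m01"]/M["m00"]; w=ray(s,u,v,.074); d=(w[:2]-p[:2])*1e3
    print(M["m00"],u,v,"dock",c*d[0]+n*d[1],-n*d[0]+c*d[1])
E
```

```text
34.0 291.02941176470586 203.8235294117647 dock -16.32778500830716 30.491615795130063
20.0 301.85 209.45 dock 19.135318588818105 29.38278765484052
```

View pics/s4.png

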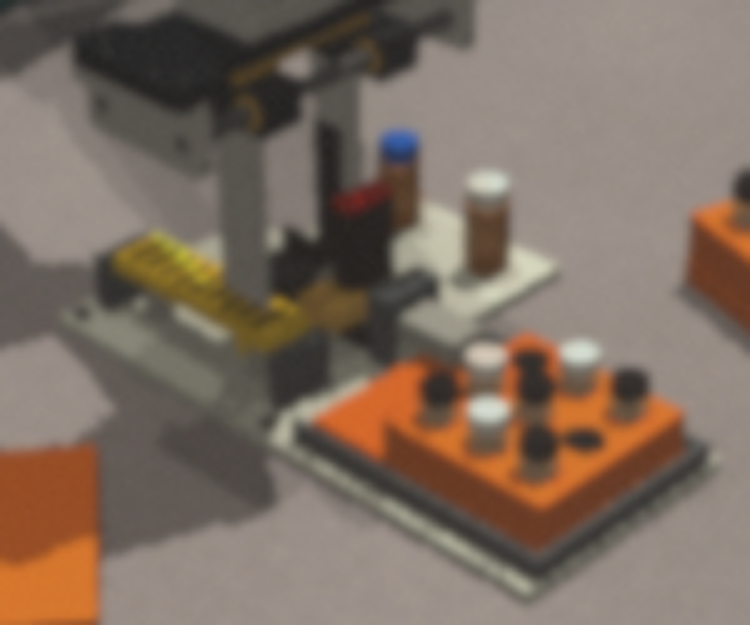

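The bolt is against its hard stop. Force rose to 13.7 N with no further motion, and the post has travelled about 35.5 mm. The red top is at (360,198), the tongue is over the ledge and the catch is still down. I'll ease the push and then lift straight up so the catch springs up.

Call:
send_rows --rows '[-1.94,-0.49,0,0,0,0,0.463,0,0,2,0,0,0,0.463,0,0,3,0,0,0,0.463,0,0,4,0,0,0,0.463,0,0,5,0,0,0,0.463,-1,-0.2,10,0,0,0,0.463,-4,-1,20,0,0,0,0.463,-4,-1,30,0,0,0,0.463]'

```text
time: 10.6
tool_pos: [0.4878, 0.006, 0.1153]
ee_rot: [3.139, -0.001, 1.817]
wrist_force: [1.4, 0.1, -0.3]
width: 0.0435
```

Call:
send_rows --rows '[-20,-5,30,0,0,0,0.463,-30,-7,30,0,0,0,0.463,-40,-10,30,0,0,0,0.463,-40,40,20,0,0,0,0.463,-20,50,10,0,0,0,0.463,0,50,0,0,0,0,0.463,0,50,0,0,0,0,0.463,0,40,0,0,0,0,0.463]'

```text
time: 11.6
tool_pos: [0.3375, 0.2165, 0.2361]
ee_rot: [3.136, -0.003, 1.819]
wrist_force: [0.0, 0.3, 0.5]
width: 0.0437
```

```bash
python3 st.py; python3 look.py 5; python3 - <<'E'
from h import *
import pickle
p=(.4861,.0051,.245);c,n=np.cos(p[2]),np.sin(p[2])
for k in("top","scene"):
  s0=pickle.load(open(k+".pkl","rb")); s1=snapshot(k)
  for s in(s0,s1):
    hsv=cv2.cvtColor(s["color"],cv2.COLOR_RGB2HSV); m=cv2.inRange(hsv,(0,150,60),(5,255,255))|cv2.inRange(hsv,(174,150,60),(180,255,255))
    if k=="top": m[:260]=0;m[300:]=0;m[:,:280]=0;m[:,312:]=0
    else: m[:170]=0;m[240:]=0;m[:,:270]=0;m[:,330:]=0
    M=cv2.moments(m,True); u,v=M["m10"]/M["m00"],M["m01"]/M["m00"]; w=ray(s,u,v,.075); d=(w[:2]-p[:2])*1e3
    print(k,M["m00"],round(u,1),round(v,1),"dock",c*d[0]+n*d[1],-n*d[0]+c*d[1])
E
```

```text
t 11.6 pos [337.5 216.5 236.1] rpy [ 1.7966e+02 -1.6000e-01  1.0421e+02] dock xy -92.9 241.1 F [0.  0.3 0.5] Fdock 0.1 M [-0.02 -0.03  0.01] w 43.7
top 52.0 296.0 286.6 dock -12.34564145338432 27.971177475023246
top 47.0 291.8 270.0 dock 22.533646300401163 28.150082570244056
scene 34.0 291.0 203.8 dock -15.036371022389956 29.291576777110436
scene 49.0 302.4 208.8 dock 19.050756429829352 31.11039880214188
```

View pics/s5.png

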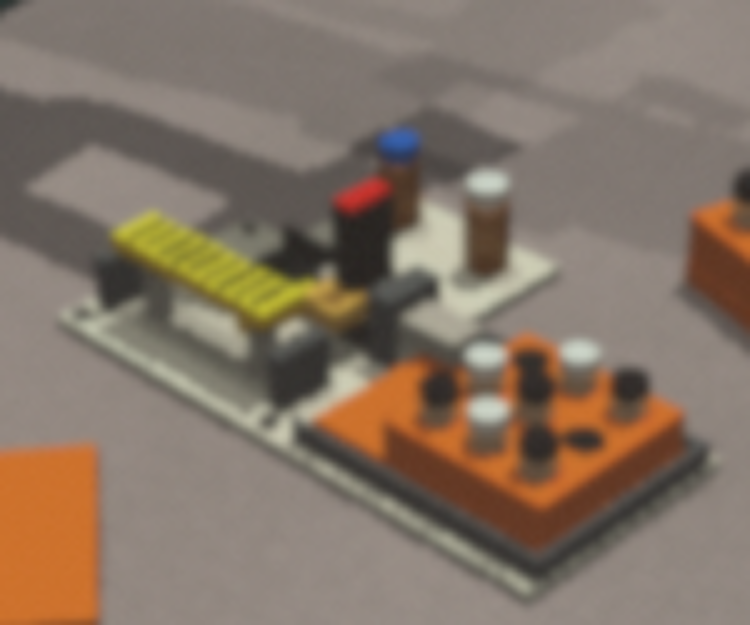

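View pics/t5.png

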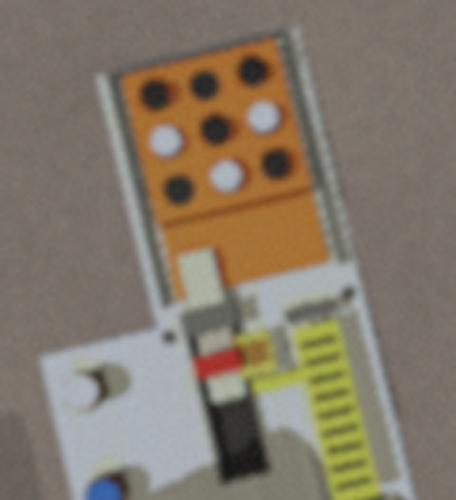

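Pictures show the catch fully up, with its paddle corners at (113,235) and (262,325), where they started. The red top is at dock x≈22.5 mm (22 expected when shut), the tongue is over the ledge, and the rack and vials look unmoved. I'll hand the job in.

```bash
python3 -c "
from h import *
print(np.abs(get_obs()['qvel']).max()); print(close_job())"
```

```text
0.037250187180195266
the job is handed in; nothing more can be done
None
```

The orange rack is locked into its dock. One fingertip held the yellow catch about 10.7 mm down while the other pushed the post to its hard stop. I then eased the push and lifted straight up, and the catch sprang back behind the bolt.

- **Bolt:** the push force rose to about 14 N with no further motion. The post's red top ended at dock x ≈ 22.5 mm, against 22 expected when shut. Measured travel was about 35 mm, which fits a start up to 1.5 mm off open.
- **Catch:** the paddle is back at its starting pixels, and the tongue lies over the rack's ledge.
- **Surroundings:** by eye, the rack and parked vials look unmoved. I did not check the bottle, tip box, beaker or jar again; the arm did not go down near them.
- **Robot:** clear of everything, wrist force near zero. Handed in at about 12 s of the 51 s allowed.
- **Disagreement:** the scene camera put the red top about 3 mm short of the top view, both before and after the push (19.1 mm at the end). I take it as a constant offset; its travel was about 34 to 35.5 mm.

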